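# Gauge the fuel-cell plate and clip the cover on

## Robot

A 6-joint arm with a two-finger parallel gripper is mounted at the origin on the work surface. World frame = base frame: x ahead of the robot, y to its left, z up, the work surface at z = 0. Lengths are in m, angles in rad, forces in N, time in s.
With the tool pointing down it reaches from about 0.3 to 0.95 m from the base axis. Payload 3.1 kg.
Tool frame: the origin (TCP) lies at the very end of the fingers, on their centre line; the grasp point (between the pads) lies ctrl.grasp_offset behind it (ctrl.grasp_offset is the distance from the TCP to the grasp point, in m); z points along the fingers, y is the direction in which the jaws open and shut (so a half turn about z gives the same grasp; the last joint's range is limited). The gripper opens to 85 mm and grips with 20 to 120 N. Pads are 22 mm wide; open, the fingers measure 114 mm over their backs; the gripper's body (76 mm by 85 mm) begins 54 mm behind the grasp point. The pads swing forward as they close: fully open they stand 13 mm farther back than shut.
Start: joints at [-1.41, 0.308, 1.634, -0, 1.2, -0.07], TCP at [0.143, -0.608, 0.196] pointing down, gripper open.
Joint ranges: [-3.06, 3.06], [-0.79, 1.96], [0.05, 2.63], [-1.19, 4.34], [0.05, 2.64], [-2.94, 2.94]. Speed limits (rad/s): [2.79, 2.79, 3.14, 3.14, 3.14, 3.14].

## Interface

Orientations are given as [roll, pitch, yaw] about the fixed x, y, z axes, in that order (R = Rz(yaw) Ry(pitch) Rx(roll)).
In Python, from rig import ctrl gives the robot as it stands.
- The arm moves only by the tool drive_tool, never from a script. Its argument "targets" is a list of rows, each a list of 2 entries, a list of its own where there are three numbers: the shift along the tool's x, y, z scaled (see below), then the turn about the tool's z scaled (see below). In form: [[[dx, dy, dz], spin], ...]. A call has 1 to 10 rows; each row shifts and turns the pose as measured when the row begins, along the tool's axes as they then stand; what a row does not reach is not made up. The controller multiplies each number of a shift by 0.025 m and each number of a turn by 0.12 rad. A row lasts 1/10 s, in which the tool goes at most 50 mm and 8.59 degrees, less where a joint would pass 70% of its speed; a pose out of reach is approached as far as the arm can. A call with a number of a shift or a turn outside -1 to 1 is refused whole. A call with a gripper value outside its range is refused whole. "grip" is the closure, from 0 (fully open) to 1 (shut), set as the call begins (left out, the last holds). The fingers move at their own pace and stop on an object; "squeeze" is the grip in N (left out, the last holds). Time passes only in rows, so rows that do not move let the fingers close. It gives the time, the measured TCP pose, the force and the opening at its end, in the units of the state.
- ctrl.state(): the state, without advancing time (a new reading comes with each control period).
- ctrl.get_image(name): name is "scene" or "top"; returns a dict with "pixels" (480x640x3 uint8, blue, green, red), "fx", "fy", "cx", "cy" (pixels), "D" ([k1, k2, p1, p2, k3] as OpenCV has them; the pictures are not rectified), "rvec" (rotation vector, rad) and "tvec" (3), from world to camera coordinates, as OpenCV has them. Camera axes: x right, y down, z forward; pixel columns grow to the right and rows downward; lengths in m; the calibration is good to about 2 mm. A picture is of the moment at which its call begins. There is no depth.
- ctrl.hand_in(): hands the job in, once; it reports no verdict.
The state is a dict: "time": time; "qpos": joint angles; "joint_velocities": joint speeds; "tau": joint torques, N m; "tool_pos": TCP position; "tcp_rot": TCP orientation; "contact_force": force on the tool from outside, world axes, zero at the start; "moment": the same for the moment, N m; "finger_gap": finger opening in m.
Only numpy, scipy, OpenCV 4.12 (cv2) and the standard library are available. Lean on these libraries where they do the work, as an engineer would, in place of code of your own. Each camera call takes 0.05 s, during which the arm holds its last target. There are 200 camera calls.

## Task

Check how deep the gold plate lies in the metal test cell: stand the yellow drop gauge upright across the middle of the cell's rim, bridging the well's short way, for about a second with its sprung foot down on the plate, then stand the gauge back upright on the bench, clear of the cell and its riser. Then put the blue clip cover squarely over the cell, press it down until it snaps past the side rollers, and keep pressing it firmly down on the sprung plate: finish while still pressing, do not let go. Leave the other things where they are.

Things in the scene. Friction and masses are not known exactly. Their poses are not given: they have to be found in the camera images.
- cell: Fixed test cell on a black riser; origin on the bench under its centre, z up. Riser 170 (x) by 210 (y) mm, top 30 mm above the bench. On its middle an aluminium block 80 (x) by 50 (y) mm, rim 74 mm above the bench, with a well 64 by 34 mm (walls 8 mm) open at the top; in it a gold plate 62 by 32 mm, its top 10 mm below the rim.
- cell_rim (a point): Centre of the cell's mouth at rim height; axes as the cell's. In the middle of each end face (+x, -x) of the cell a steel roller 8 mm thick, 26 mm long along y, sticks out 4 mm, its axis 10.8 mm below the rim; each is sprung (5 N/mm) and gives way inwards.
- plate (a joint): How far the gold plate is pushed down on its springs (m): 0 free, about 3 N per mm. A cover snapped on but not pressed leaves it at 0.0005 to 0.0012; with the cover bottomed on the rim it is 0.004 (about 12 N).
- gauge: Loose drop gauge, about 0.3 kg, upright on the bench; origin at the centre of its flat underside (the datum). Steel bar foot 24 (x) by 60 (y) by 12 mm high, stem 18 mm thick, yellow head 46 (x) by 30 (y) mm from 40 to 84 mm up: grip across the 30 mm. A red rod stands up to 22 mm above the head. To bridge the well the gauge's y lies along the cell's y.
- gauge_grip (a point): Centre of the gauge's yellow head, 62 mm above its underside; axes as the gauge's.
- gauge_foot (a joint): Reading of the gauge (m): how far its sprung foot stands out below the datum underside. 0 on a flat bench, 0.02 when lifted free, about 0.010 when the bar stands on the cell's rim and the foot on the plate. Its spring pushes down with about 1 N.
- cover: Loose blue clip cover, about 0.12 kg, open side down on the bench; origin at the centre of its lower edge. 100 (x) by 65 (y) mm, upper face of its top 30 mm above that edge; on it a grip rib 60 long (x), 20 wide (y), 30 mm high: grip across the 20 mm, fingertips may push on the top. Fits with its x along the cell's x, either way round, 1.5 mm play each side, rounded lead-ins.
- cover_rib (a point): Middle of the rib's top, 60 mm above the cover's lower edge; axes as the cover's. Ridges inside the end skirts meet the rollers with the lower edge 65 mm above the bench; the push rises to about 8 to 14 N, drops suddenly past 59 mm; a boss under the cover meets the gold plate at 54 mm; the cover stops on the rim at 50 mm.
- bolt0: Steel bolt, head 14 mm across, 38 mm tall, standing on its head on the riser; bystander; origin under its head.
- bolt1: A second bolt like it; bystander.
- spare_plate: Spare gold plate 70 by 70 by 6 mm, on the bench; bystander; origin under its centre.
- driver: Screwdriver 170 mm long, lying on the bench; bystander.
- jar: Jar, 52 mm across, 75 mm high; bystander; origin under its centre.
- beaker: Glass beaker, 64 mm across, 85 mm high; bystander; origin under its centre.
- end_block: Black graphite block 80 by 50 by 22 mm; bystander; origin under its centre.
There are look-alikes about, which are no part of the job. There is more than one size of the gauge; the job needs the largest. There is more than one size of the cover; the one meant has the size given above.

How it is judged:
By the outcome, as a careful person would: the job done as asked, in the order asked, and still so for the second after the job is handed in, while the arm keeps its last pose, push and grip.
It also fails if it takes over 64 s, if anything falls off the work surface, if the arm or the gripper's body presses on something with over 40 N, if the wrist force passes 120 N, or if a joint passes its speed limit or range.

## Working session

There is one attempt and no reset: what is moved stays moved. The work goes in short steps, Python scripts to look and compute and a tool call to move; the robot and the scene stay as the last step left them, time stands still between calls to the robot, and variables do not carry over. Pictures are saved under pics/ and viewed, about 8 in all and at most 12, crops included, and the job is handed in when it is done.

Besides the shell and the picture viewer there is one more tool, called after "Call:" as name(argument=value, ...) on one line, values as JSON. drive_tool: Moves the arm, as the interface text tells. Its arguments: {"type":"object","properties":{"targets":{"type":"array","items":{"type":"array"}},"grip":{"type":"number"},"squeeze":{"type":"number"}},"required":["targets"]}

```bash
mkdir -p pics; ls
cat > h.py <<'E'
import cv2, numpy as np, pickle, os
from rig import ctrl
def snap(name,tag):
    im=ctrl.get_image(name); pickle.dump(im,open(f'pics/{tag}.pkl','wb')); cv2.imwrite(f'pics/{tag}.png',im['pixels']); return im
def load(tag): return pickle.load(open(f'pics/{tag}.pkl','rb'))
def K(im): return np.array([[im['fx'],0,im['cx']],[0,im['fy'],im['cy']],[0,0,1.]])
def proj(im,P): return cv2.projectPoints(np.array(P,float).reshape(-1,1,3),np.array(im['rvec'],float),np.array(im['tvec'],float),K(im),np.array(im['D'],float))[0].reshape(-1,2)
def ray(im,uv,z):
    n=cv2.undistortPoints(np.array(uv,float).reshape(-1,1,2),K(im),np.array(im['D'],float)).reshape(-1,2)
    R=cv2.Rodrigues(np.array(im['rvec'],float))[0]; t=np.array(im['tvec'],float).ravel(); c=-R.T@t
    d=(R.T@np.c_[n,np.ones(len(n))].T).T
    return c+d*((z-c[2])/d[:,2])[:,None]
E
python3 - <<'E'
from h import *
for n in('top','scene'):
    im=snap(n,n+'0'); R=cv2.Rodrigues(np.array(im['rvec'],float))[0]; print(n,-R.T@np.array(im['tvec']).ravel())
s=ctrl.state(); print(s, ctrl.grasp_offset)
E
```

```text
pics
top [0.45656821 0.00374884 1.49618143]
scene [1.04993682 0.83245807 0.73338131]
{'time': 0.1, 'qpos': array([-1.40967939e+00,  3.08976964e-01,  1.63508764e+00, -2.26457887e-05,
        1.19975395e+00, -6.97303001e-02]), 'joint_velocities': array([ 0.00118836, -0.00254063, -0.00400775,  0.00036256,  0.00104566,
       -0.00044167]), 'tau': array([-7.03031910e-04, -4.16408122e+01, -2.77644753e+01, -1.92287775e-04,
        4.05567553e-03,  7.93265144e-06]), 'tool_pos': array([ 0.14281086, -0.60758162,  0.19511176]), 'tcp_rot': array([-3.13937070e+00, -1.34051200e-04,  2.30855322e-01]), 'contact_force': array([ 0.10255823, -0.27390801, -0.32034415]), 'moment': array([0.06610963, 0.02071467, 0.04043316]), 'finger_gap': 0.08528523197394856} 0.0187
```

View pics/top0.png

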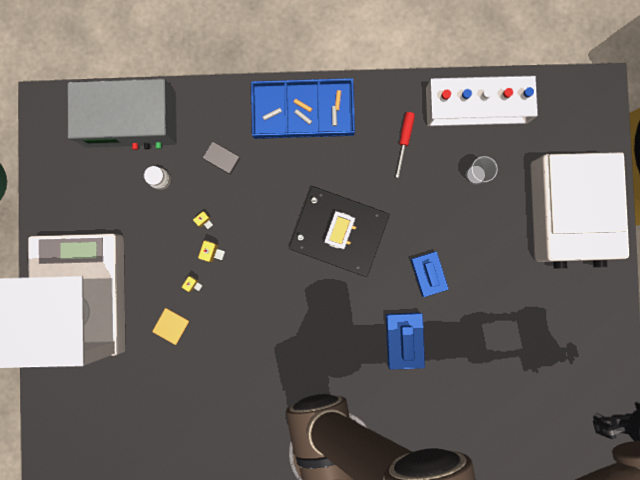

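View pics/scene0.png

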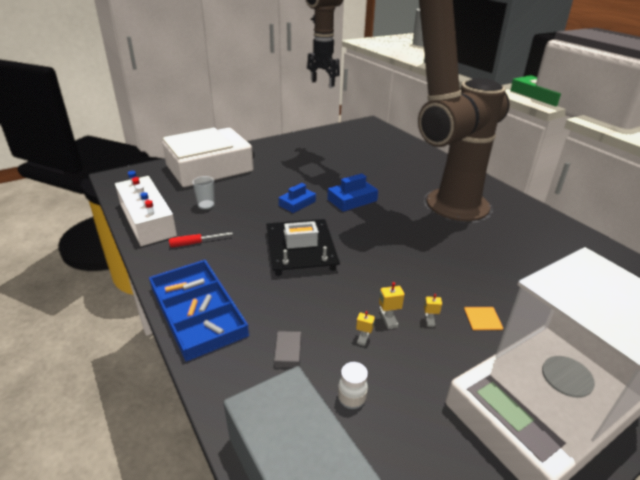

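The top view shows gauges at (203,218), (210,251) and (191,284), where the middle one looks largest. Covers are at (430,273) and (406,341), and the second looks larger. The cell is at (340,230). Next I'll take enlarged crops to measure them.

Run:
```python
from h import *
im=load('top0'); p=im['pixels']
def crop(x,y,w,h,s): return cv2.resize(p[y:y+h,x:x+w],None,fx=s,fy=s,interpolation=cv2.INTER_CUBIC)
a=crop(285,180,110,100,4); b=crop(180,205,90,100,4)
c=crop(380,240,80,140,4)
o=np.zeros((800//1,0,3),np.uint8)
top=np.hstack([a,b]); cv2.imwrite('pics/c1.png',top)
cv2.imwrite('pics/c2.png',c)
print(top.shape,c.shape)
```

```text
(400, 800, 3) (560, 320, 3)
```

View pics/c1.png

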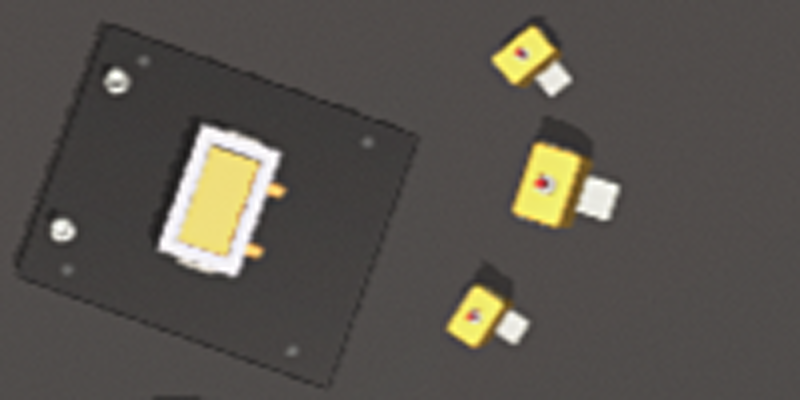

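View pics/c2.png

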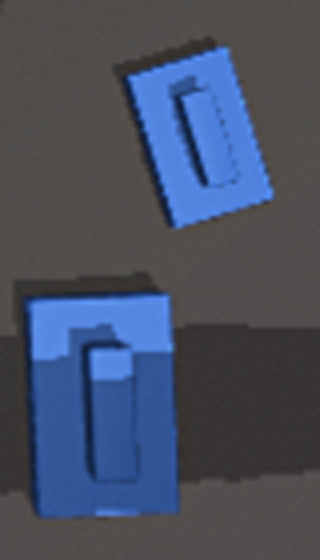

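Run:
```python
from h import *
im=load('top0')
def m(n,pts,x0,y0,z):
    uv=(np.array(pts,float)+.5)/4-.5+[x0,y0]; P=ray(im,uv,z)
    L=np.linalg.norm(np.roll(P,-1,0)-P,axis=1)[:,None]
    e=np.roll(P,-1,0)-P; ang=np.degrees(np.arctan2(e[:,1],e[:,0]))
    print(n,P.mean(0).round(4),'len',(L.ravel()*1e3).round(1),'ang',ang.round(1))
m('rim',[(203,125),(281,150),(240,275),(158,250)],285,180,.074)
m('riser',[(102,22),(418,135),(329,387),(17,265)],285,180,.03)
m('gauge head',[(544,141),(588,152),(562,226),(514,213)],180-110,205,.084)
m('cov top',[(27,297),(168,294),(179,513),(37,516)],380,240,.03)
m('rib',[(88,346),(130,345),(137,480),(94,481)],380,240,.06)
m('small',[(128,75),(227,47),(274,196),(176,228)],380,240,.03)
print(ray(im,[[70+597/4,205+199/4]],0.02))
```

```text
rim [ 0.5625 -0.0343  0.074 ] len [50.  80.5 52.3 81.3] ang [-109.5  160.1   71.3  -21.4]
riser [ 0.5646 -0.0328  0.03  ] len [211.6 168.3 210.3 162.6] ang [-111.5  158.7   67.   -20.8]
gauge head [0.5207 0.2879 0.084 ] len [27.7 47.5 30.3 47.3] ang [-105.7  159.3   73.3  -23.9]
cov top [ 0.2827 -0.1907  0.03  ] len [ 88.2 136.2  88.5 136.2] ang [ -90.5 -179.1   89.5    0.7]
rib [ 0.2812 -0.1924  0.06  ] len [25.7 82.3 26.3 82.2] ang [ -90.3 -179.    89.6    0.6]
small [ 0.4483 -0.2582  0.03  ] len [ 64.7  97.7  64.7 100.2] ang [ -75.9 -164.6  106.3   15.4]
[[0.51166921 0.27145121 0.02      ]]
```

The 100x65 cover is the one at (430,273), because the one at (406,341) measures 136x88. The gauge is the one at (210,251), with a 46x30 head. Next I'll take a close crop of the scene view for a second viewpoint.

Run:
```python
from h import *
p=load('scene0')['pixels']
def crop(x,y,w,h,s): return cv2.resize(p[y:y+h,x:x+w],None,fx=s,fy=s,interpolation=cv2.INTER_CUBIC)
o=np.zeros((600,800,3),np.uint8)
o[:320,:400]=crop(260,210,80,64,5)   # cell
o[:320,400:800]=crop(270,170,80,64,5) # cover
o[320:600,:400]=crop(350,274,80,56,5) # gauge
cv2.imwrite('pics/c3.png',o)
```

```text
(no output)
```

View pics/c3.png

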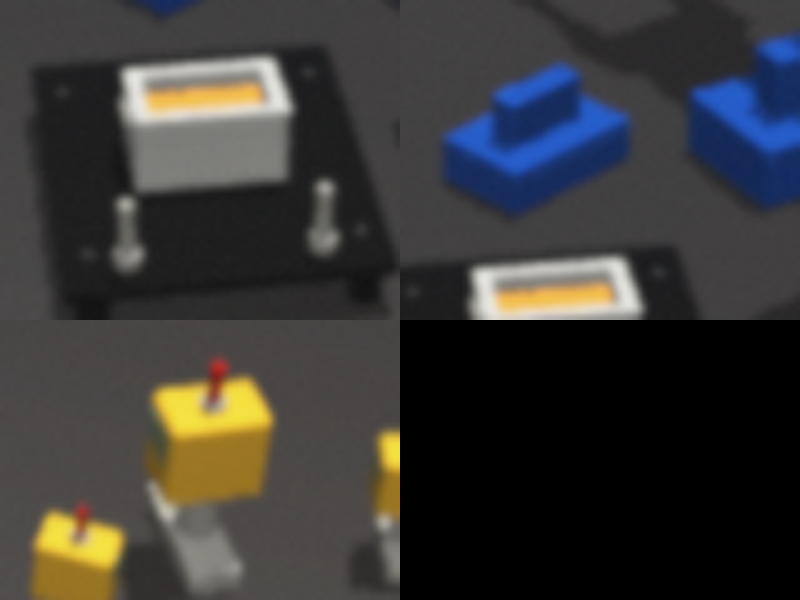

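```bash
cat > fit.py <<'E'
from h import *
from scipy.optimize import least_squares
def box(lx,ly,z): return np.array([[sx*lx/2,sy*ly/2,z] for sx,sy in((1,1),(1,-1),(-1,-1),(-1,1))])
def world(p,B): c,s=np.cos(p[2]),np.sin(p[2]); return np.c_[B[:,0]*c-B[:,1]*s+p[0],B[:,0]*s+B[:,1]*c+p[1],B[:,2]]
def fit(name,p0,obs):
    """obs: list of (im,B,uv,w)"""
    ass=[]
    for im,B,uv,w in obs:
        pr=proj(im,world(p0,B)); 
        ass.append((im,B[[np.argmin(np.linalg.norm(pr-u,axis=1)) for u in uv]],uv,w))
    f=lambda p:np.concatenate([(w*(proj(im,world(p,B))-uv)).ravel() for im,B,uv,w in ass])
    r=least_squares(f,p0,loss='soft_l1')
    print(name,r.x[:2].round(4),'yaw',np.degrees(r.x[2]).round(2))
    for a in ass: print('   ',(proj(a[0],world(r.x,a[1]))-a[2]).round(1).tolist())
    return r.x
def cu(pts,s,cx,cy,x0,y0): return (np.array(pts,float)-[cx,cy]+.5)/s-.5+[x0,y0]
E
python3 - <<'E'
from fit import *
T,S=load('top0'),load('scene0')
tr=cu([(203,125),(281,150),(240,275),(158,250)],4,0,0,285,180)
ti=cu([(102,22),(418,135),(329,387),(17,265)],4,0,0,285,180)
sr=cu([(122,66),(275,56),(292,112),(130,124)],5,0,0,260,210)
R=box(.08,.05,.074); I=box(.17,.21,.03)
fit('cell top',[.563,-.034,-.36],[(T,R,tr,1),(T,I,ti,1)])
fit('cell scene',[.563,-.034,-.36],[(S,R,sr,1)])
fit('cell both',[.563,-.034,-.36],[(T,R,tr,1),(T,I,ti,1),(S,R,sr,1)])
tg=cu([(544,141),(588,152),(562,226),(514,213)],4,0,0,70,205)
sg=cu([(153,390),(253,378),(272,424),(167,436)],5,0,320,350,274)
G=box(.046,.03,.084)
fit('gauge T',[.52,.288,-.37],[(T,G,tg,1)]); fit('gauge S',[.52,.288,-.37],[(S,G,sg,1)]); fit('gauge',[.52,.288,-.37],[(T,G,tg,1),(S,G,sg,1)])
C=box(.1,.065,.03);Q=box(.06,.02,.06)
tc=cu([(128,75),(227,47),(274,196),(176,228)],4,0,0,380,240)
tq=cu([(175,95),(207,88),(237,182),(208,189)],4,0,0,380,240)
sc=cu([(445,138),(515,172),(630,120)],5,400,0,270,170)
sq=cu([(494,95),(572,66),(580,75),(512,105)],5,400,0,270,170)
fit('cov T',[.448,-.258,.27],[(T,C,tc,1),(T,Q,tq,1)])
fit('cov S',[.448,-.258,.27],[(S,C,sc,1),(S,Q,sq,1)])
fit('cov',[.448,-.258,.27],[(T,C,tc,1),(T,Q,tq,1),(S,C,sc,1),(S,Q,sq,1)])
E
```

```text
cell top [ 0.5631 -0.0336] yaw -21.34
    [[-0.1, -0.3], [-0.3, 0.3], [-1.0, -0.1], [0.2, -0.8]]
    [[1.0, 0.0], [0.5, -0.4], [0.2, 0.2], [-0.5, 2.6]]
cell scene [ 0.5587 -0.0361] yaw -22.81
    [[0.5, 0.5], [-0.3, 0.5], [-0.9, -0.3], [0.6, -0.6]]
cell both [ 0.5622 -0.0337] yaw -21.33
    [[-0.0, 0.0], [-0.3, 0.6], [-1.0, 0.2], [0.2, -0.4]]
    [[1.1, 0.4], [0.5, -0.1], [0.3, 0.6], [-0.5, 2.9]]
    [[-0.4, 1.5], [-1.2, 1.1], [-1.4, 0.3], [0.2, 0.5]]
gauge T [0.5207 0.2879] yaw -20.6
    [[-0.7, -0.4], [-0.1, 0.8], [0.2, 0.2], [0.5, -0.5]]
gauge S [0.5183 0.2907] yaw -22.88
    [[-0.5, -0.3], [-0.1, 0.3], [0.2, 0.2], [0.4, -0.2]]
gauge [0.5193 0.2894] yaw -21.53
    [[-1.1, 0.1], [-0.5, 1.6], [-0.6, 0.9], [-0.2, -0.1]]
    [[-1.3, -0.3], [-1.1, -0.0], [-0.5, -0.2], [-0.1, -0.3]]
cov T [ 0.4477 -0.2572] yaw 15.47
    [[-0.4, 0.4], [-0.5, -0.3], [-0.2, 0.6], [-0.4, 0.3]]
    [[0.8, 0.1], [0.5, -0.5], [0.4, -0.7], [-0.1, 0.0]]
cov S [ 0.4444 -0.2613] yaw 16.13
    [[-0.6, -0.3], [0.2, 0.3], [-0.3, -0.8]]
    [[-0.8, -0.0], [1.8, 1.4], [0.2, -0.4], [0.2, 0.2]]
cov [ 0.4471 -0.2575] yaw 15.61
    [[-0.3, 0.6], [-0.4, -0.1], [-0.0, 0.8], [-0.2, 0.5]]
    [[0.9, 0.4], [0.6, -0.3], [0.6, -0.5], [0.1, 0.2]]
    [[-0.8, 0.3], [-0.1, 1.1], [-0.4, -0.0]]
    [[-1.1, 0.7], [1.7, 2.1], [0.1, 0.3], [-0.1, 0.9]]
```

```bash
cat > go.py <<'E'
import sys
from h import *
def delta(x,y,z,yawdeg):
    s=ctrl.state(); r=s['tcp_rot']; from scipy.spatial.transform import Rotation as Ro
    R=Ro.from_euler('xyz',r).as_matrix(); d=R.T@(np.array([x,y,z])-s['tool_pos'])
    dy=(np.radians(yawdeg)-r[2]+np.pi/2)%np.pi-np.pi/2
    print('t',round(s['time'],2),'pos',s['tool_pos'].round(4),'rot',np.degrees(r).round(2),'F',s['contact_force'].round(1),'gap',round(s['finger_gap'],4),'q6',s['qpos'][5].round(2))
    print('units',(d/.025).round(2),'spin',round(-dy/.12,2))
if __name__=='__main__': delta(*map(float,sys.argv[1:5]))
E
python3 go.py .5195 .289 .15 -21.5
```

```text
t 0.1 pos [ 0.1428 -0.6076  0.1951] rot [-1.7987e+02 -1.0000e-02  1.3230e+01] F [ 0.1 -0.3 -0.3] gap 0.0853 q6 -0.07
units [ 22.87 -31.46   1.88] spin 5.05
```

Call:
drive_tool(targets=[[[0.7,-1,0],1],[[0.7,-1,0],1],[[0.7,-1,0],1],[[0.7,-1,0],1],[[0.7,-1,0],1]], grip=0)

```text
time: 0.6
tool_pos: [0.2298, -0.4828, 0.1917]
tcp_rot: [-3.137, 0.005, -0.399]
contact_force: [-0.2, -0.2, -0.0]
finger_gap: 0.0852
```

```bash
python3 go.py .5195 .289 .15 -21.5
```

```text
t 0.6 pos [ 0.2298 -0.4828  0.1917] rot [-179.74    0.28  -22.89] F [-0.2 -0.2 -0. ] gap 0.0852 q6 0.76
units [ -1.32 -32.94   1.83] spin -0.2
```

Call:
drive_tool(targets=[[[0,-1,0],0],[[0,-1,0],0],[[0,-1,0],0],[[0,-1,0],0],[[0,-1,0],0],[[0,-1,0],0],[[0,-1,0],0],[[0,-1,0],0],[[0,-1,0],0],[[0,-1,0],0]])

```text
time: 1.6
tool_pos: [0.3296, -0.2389, 0.189]
tcp_rot: [-3.132, 0.011, -0.402]
contact_force: [0.0, 0.1, -0.5]
finger_gap: 0.0854
```

Call:
drive_tool(targets=[[[0,-1,0],0],[[0,-1,0],0],[[0,-1,0],0],[[0,-1,0],0],[[0,-1,0],0],[[0,-1,0],0],[[0,-1,0],0],[[0,-1,0],0],[[0,-1,0],0],[[0,-1,0],0]])

```text
time: 2.6
tool_pos: [0.4263, 0.003, 0.1883]
tcp_rot: [-3.132, 0.016, -0.402]
contact_force: [0.0, 0.6, -0.7]
finger_gap: 0.0853
```

```bash
python3 go.py .5195 .289 .15 -21.5
```

```text
t 2.6 pos [0.4263 0.003  0.1883] rot [-179.43    0.93  -23.04] F [ 0.   0.6 -0.7] gap 0.0853 q6 1.86
units [ -1.02 -11.97   1.67] spin -0.22
```

Call:
drive_tool(targets=[[[-0.1,-1,0],0],[[-0.1,-1,0],0],[[-0.1,-1,0],0],[[-0.1,-1,0],0],[[-0.1,-1,0],0],[[-0.1,-1,0.2],0],[[-0.1,-1,0.2],0],[[-0.1,-1,0.2],0],[[-0.1,-1,0.2],0],[[-0.1,-1,0.2],-0.2]])

```text
time: 3.6
tool_pos: [0.4995, 0.2534, 0.1616]
tcp_rot: [-3.135, 0.021, -0.376]
contact_force: [0.1, 0.5, 0.9]
finger_gap: 0.0851
```

Call:
drive_tool(targets=[[[0,-1,0.2],0],[[0,-0.9,0.2],0],[[0,0,0],0]])

```text
time: 3.9
tool_pos: [0.516, 0.3016, 0.1489]
tcp_rot: [-3.137, 0.023, -0.373]
contact_force: [-0.3, -0.8, 0.5]
finger_gap: 0.0851
```

```bash
python3 go.py .5195 .289 .13 -21.5
```

```text
t 3.9 pos [0.516  0.3016 0.1489] rot [-179.75    1.33  -21.36] F [-0.3 -0.8  0.5] gap 0.0851 q6 2.38
units [0.33 0.42 0.75] spin 0.02
```

Call:
drive_tool(targets=[[[0.3,0.4,0.7],0],[[0,0,1],0],[[0,0,1],0],[[0,0,1],0],[[0,0,0.3],0],[[0,0,0],0]])

```text
time: 4.5
tool_pos: [0.5155, 0.2866, 0.0458]
tcp_rot: [-3.141, 0.024, -0.372]
contact_force: [0.1, -0.6, -0.2]
finger_gap: 0.0857
```

```bash
python3 go.py .5195 .289 .043 -21.5
python3 - <<'E'
from h import *
s=snap('scene','s1')['pixels'];t=snap('top','t1')['pixels']
cv2.imwrite('pics/v1.png',np.hstack([cv2.resize(s[230:350,340:450],None,fx=4,fy=4,interpolation=2)[:480,:440],cv2.resize(t[200:300,150:240],None,fx=4,fy=4,interpolation=2).copy() if 0 else cv2.resize(t[195:315,150:240],None,fx=4,fy=4,interpolation=2)]))
E
```

```text
t 4.5 pos [0.5155 0.2866 0.0458] rot [-179.99    1.38  -21.29] F [ 0.1 -0.6 -0.2] gap 0.0857 q6 2.35
units [ 0.12 -0.15  0.11] spin 0.03
```

View pics/v1.png

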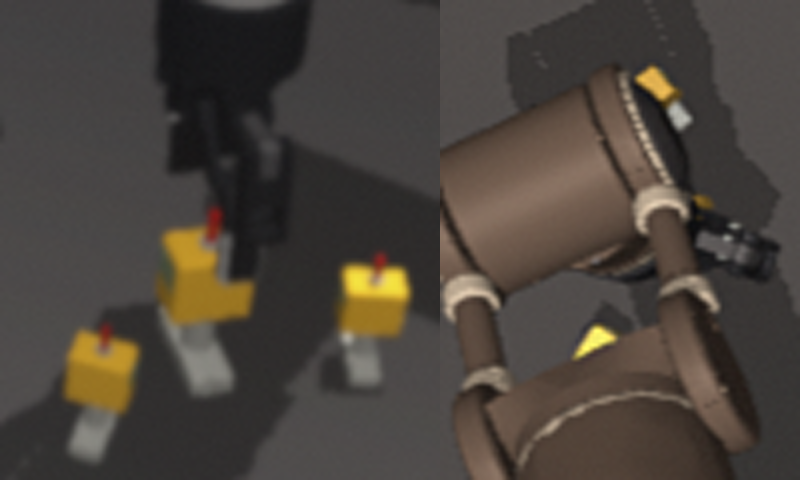

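The scene crop shows the open fingers straddling the largest gauge. The finger at (240,200) sits about 4 mm towards gauge -x, which matches the computed delta. I'll nudge the tool, then close.

Call:
drive_tool(targets=[[[0.15,-0.15,0.1],0],[[0,0,0],0]])

```text
time: 4.8
tool_pos: [0.524, 0.2904, 0.0475]
tcp_rot: [-3.136, 0.019, -0.371]
contact_force: [-0.5, 0.4, 0.7]
finger_gap: 0.0854
```

Call:
drive_tool(targets=[[[0,0,0],0],[[0,0,0],0],[[0,0,0],0],[[0,0,0],0],[[0,0,0],0],[[0,0,0],0],[[0,0,0],0],[[0,0,0],0]], grip=1, squeeze=40)

```text
time: 5.6
tool_pos: [0.5257, 0.2905, 0.0503]
tcp_rot: [-3.135, 0.016, -0.37]
contact_force: [0.7, -0.8, 0.7]
finger_gap: 0.0038
```

```bash
python3 go.py .5195 .289 .15 -21.5
```

```text
t 5.6 pos [0.5257 0.2905 0.0503] rot [-179.61    0.89  -21.22] F [ 0.7 -0.8  0.7] gap 0.0038 q6 2.35
units [-0.27  0.12 -3.98] spin 0.04
```

```bash
python3 - <<'E'
from h import *
s=snap('scene','s2')['pixels'];t=snap('top','t2')['pixels']
cv2.imwrite('pics/v2.png',np.hstack([cv2.resize(s[230:350,340:450],None,fx=4,fy=4,interpolation=2),cv2.resize(t[195:315,150:240],None,fx=4,fy=4,interpolation=2)]))
E
python3 go.py .5195 .289 .15 -21.5
```

```text
t 5.7 pos [0.5257 0.2905 0.0504] rot [-179.61    0.9   -21.21] F [-0.7 -1.2  1.7] gap 0.0039 q6 2.35
units [-0.27  0.12 -3.98] spin 0.04
```

View pics/v2.png

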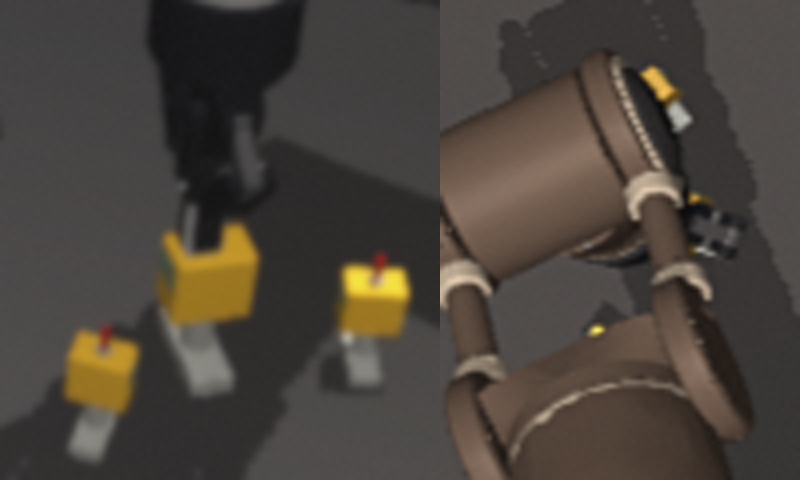

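Run:
```python
from h import *
im=load('s1'); c=np.array([.5155,.2866,.0458]); yg=np.array([.36,.93,0])
for s in(-1,0,1):
  for dz in(0,.013,.03,.045): print(s,dz,((proj(im,c+s*.046*yg+[0,0,dz])-[340,230])*4).round().tolist())
im=load('s2');c=np.array([.5257,.2905,.0504])
for dz in(0,.015,.035): print('closed',dz,((proj(im,c+[0,0,dz])-[340,230])*4).round().tolist())
print('head top/bottom ctr',((proj(im,[[.5193,.2894,.084],[.5193,.2894,.04],[.5193,.2894,.0]])-[340,230])*4).round().tolist())
```

```text
-1 0 [[175.0, 236.0]]
-1 0.013 [[177.0, 219.0]]
-1 0.03 [[180.0, 196.0]]
-1 0.045 [[183.0, 175.0]]
0 0 [[199.0, 290.0]]
0 0.013 [[202.0, 272.0]]
0 0.03 [[205.0, 249.0]]
0 0.045 [[208.0, 228.0]]
1 0 [[225.0, 348.0]]
1 0.013 [[228.0, 330.0]]
1 0.03 [[232.0, 307.0]]
1 0.045 [[235.0, 286.0]]
closed 0 [[190.0, 294.0]]
closed 0.015 [[193.0, 274.0]]
closed 0.035 [[197.0, 246.0]]
head top/bottom ctr [[204.0, 243.0], [196.0, 303.0], [188.0, 355.0]]
```

The gripper closed on the red rod. In the image the fingertips sit about 34 mm higher than the reported TCP z: the closed tips are at the head top, 84 mm, while the TCP reads 50 mm. Nothing toppled. I'll open and go about 40 mm lower.

Call:
drive_tool(targets=[[[0,0,-0.2],0],[[0,0,0],0],[[0,0,0],0],[[0,0,0],0],[[0,0,0],0],[[0,0,0],0]], grip=0)

```text
time: 6.3
tool_pos: [0.5261, 0.2916, 0.0557]
tcp_rot: [-3.132, 0.015, -0.371]
contact_force: [-0.7, -0.2, -0.5]
finger_gap: 0.0852
```

Call:
drive_tool(targets=[[[-0.1,0,0.6],0],[[0,0,0.6],0],[[0,0,0.4],0],[[0,0,0.2],0],[[0,0,0],0]])

```text
time: 6.8
tool_pos: [0.5214, 0.2926, 0.0049]
tcp_rot: [-3.135, 0.018, -0.371]
contact_force: [0.5, 0.9, -0.3]
finger_gap: 0.0853
```

```bash
python3 go.py .5225 .2895 .009 -21.5;  python3 - <<'E'
from h import *
s=snap('scene','s3')['pixels']
cv2.imwrite('pics/v3.png',cv2.resize(s[230:350,340:450],None,fx=4,fy=4,interpolation=2))
E
```

```text
t 6.8 pos [0.5214 0.2926 0.0049] rot [-179.61    1.02  -21.25] F [ 0.5  0.9 -0.3] gap 0.0853 q6 2.35
units [ 0.08  0.1  -0.16] spin 0.04
```

View pics/v3.png

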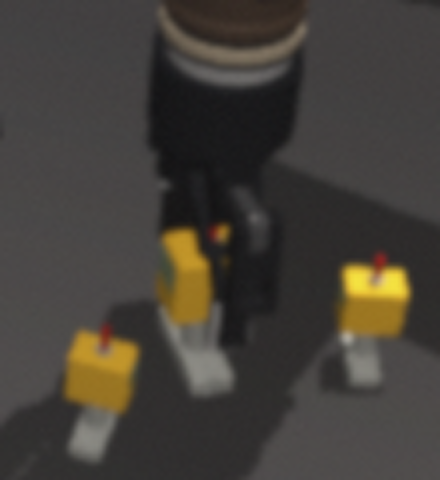

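The near fingertip is now at (235,345), alongside the head. Closing.

Call:
drive_tool(targets=[[[0.05,0,0],0],[[0,0,0],0],[[0,0,0],0],[[0,0,0],0],[[0,0,0],0],[[0,0,0],0]], grip=1, squeeze=40)

```text
time: 7.45
tool_pos: [0.524, 0.2924, 0.0068]
tcp_rot: [-3.133, 0.016, -0.371]
contact_force: [0.8, -0.0, -1.3]
finger_gap: 0.0292
```

```bash
python3 go.py .5225 .2895 .15 -21.5
```

```text
t 7.45 pos [0.524  0.2924 0.0068] rot [-179.52    0.9   -21.24] F [ 0.8 -0.  -1.3] gap 0.0292 q6 2.35
units [-0.11  0.08 -5.73] spin 0.04
```

Call:
drive_tool(targets=[[[0,0,-0.5],0],[[0,0,-1],0],[[0,0,-1],0],[[0,0,-1],0],[[0,0,-1],0],[[0,0,-0.5],0],[[0,0.5,0],0],[[0,1,0],0],[[0,1,0],0],[[0,1,0],0]])

```text
time: 8.45
tool_pos: [0.4887, 0.2059, 0.1343]
tcp_rot: [-3.138, 0.02, -0.366]
contact_force: [0.1, -0.4, -2.8]
finger_gap: 0.0293
```

```bash
python3 go.py .5645 -.032 .14 -21.3
```

```text
t 8.45 pos [0.4887 0.2059 0.1343] rot [-179.78    1.17  -20.98] F [ 0.1 -0.4 -2.8] gap 0.0293 q6 2.23
units [ 6.23  7.8  -0.38] spin 0.05
```

Call:
drive_tool(targets=[[[0.7,1,-0.05],0],[[0.7,1,-0.05],0],[[0.7,1,-0.05],0],[[0.7,1,-0.05],0],[[0.7,1,-0.05],0],[[0.7,0.8,-0.05],0],[[0.7,0.6,0],0],[[0.6,0.5,0],0],[[0.4,0.3,0],0],[[0,0,0],0]])

```text
time: 9.45
tool_pos: [0.5415, -0.0331, 0.1218]
tcp_rot: [3.129, 0.051, -0.37]
contact_force: [0.3, -0.8, -2.9]
finger_gap: 0.0292
```

```bash
python3 go.py .5645 -.032 .11 -21.3
```

```text
t 9.45 pos [ 0.5415 -0.0331  0.1218] rot [179.26   2.9  -21.18] F [ 0.3 -0.8 -2.9] gap 0.0292 q6 1.8
units [ 0.86 -0.38  0.42] spin 0.02
```

Call:
drive_tool(targets=[[[0.2,0,0],0],[[0.2,-0.1,0],0],[[0.2,-0.1,0],0],[[0.2,-0.1,0],0],[[0,0,0],0]])

```text
time: 9.95
tool_pos: [0.5619, -0.0301, 0.1189]
tcp_rot: [3.129, 0.055, -0.367]
contact_force: [0.3, -0.7, -2.9]
finger_gap: 0.0295
```

```bash
python3 go.py .5645 -.032 .11 -21.3
python3 - <<'E'
from h import *
s=snap('scene','s4')['pixels'];t=snap('top','t4')['pixels']
cv2.imwrite('pics/v4.png',np.hstack([cv2.resize(s[180:290,250:350],None,fx=4,fy=4,interpolation=2),cv2.resize(t[180:290,285:385],None,fx=4,fy=4,interpolation=2)]))
E
```

```text
t 9.95 pos [ 0.5619 -0.0301  0.1189] rot [179.3    3.16 -21.05] F [ 0.3 -0.7 -2.9] gap 0.0295 q6 1.81
units [0.14 0.03 0.35] spin 0.04
```

View pics/v4.png

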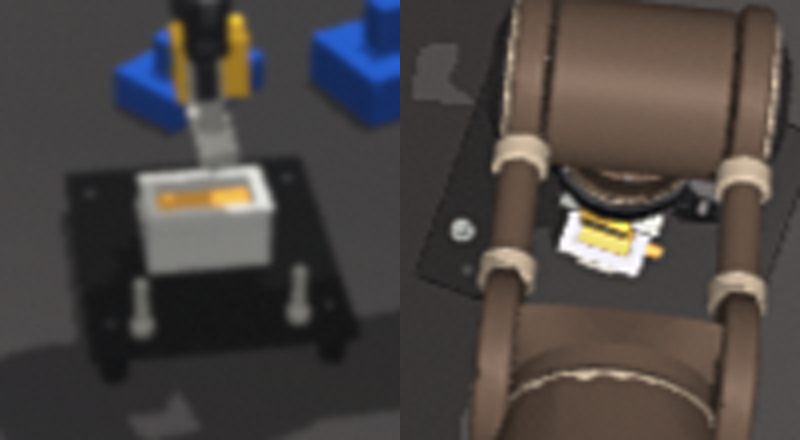

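```bash
cat > chk.py <<'E'
from fit import *
B=np.array([[.012,.03,0],[-.012,.03,0],[.012,.03,.012],[-.012,.03,.012],[.023,.015,.04],[-.023,.015,.04]])
E
python3 - <<'E'
from chk import *
im=load('s4')
print('bar bottom L,R, top L,R, headbottom L,R (L=+x)')
for n,c in(('scene cell',(.5587,-.0361)),('mean',(.562,-.0345)),('tool',(.5619,-.0301)),('tool+5x',(.5669,-.0301))):
    P=world([*c,np.radians(-21.3)],B)+[0,0,.112]; print(n,((proj(im,P)-[250,180])*4).round().tolist())
print('rim',((proj(im,world([.5587,-.0361,np.radians(-21.8)],box(.08,.05,.074)))-[250,180])*4).round().tolist())
E
```

```text
bar bottom L,R, top L,R, headbottom L,R (L=+x)
scene cell [[190.0, 167.0], [228.0, 164.0], [190.0, 151.0], [228.0, 148.0], [169.0, 102.0], [242.0, 96.0]]
mean [[187.0, 170.0], [225.0, 167.0], [187.0, 153.0], [225.0, 150.0], [165.0, 104.0], [239.0, 99.0]]
tool [[190.0, 173.0], [228.0, 170.0], [190.0, 157.0], [228.0, 154.0], [169.0, 107.0], [242.0, 102.0]]
tool+5x [[183.0, 175.0], [221.0, 172.0], [183.0, 159.0], [221.0, 156.0], [162.0, 109.0], [235.0, 104.0]]
rim [[146.0, 216.0], [137.0, 174.0], [256.0, 165.0], [269.0, 206.0]]
```

The scene crop shows the bar end bottom at about (203..240,166). For a centred gauge it should be at about (194..232,166), so it sits about 5 mm too far in -x. I'll correct that and lower.

Call:
drive_tool(targets=[[[0.2,0,0.2],0],[[0.05,0,0.4],0],[[0,0,0.4],0],[[0,0,0.2],0],[[0,0,0],0]])

```text
time: 10.55
tool_pos: [0.5653, -0.0322, 0.0856]
tcp_rot: [3.129, 0.056, -0.367]
contact_force: [0.5, -0.3, -1.5]
finger_gap: 0.0295
```

```bash
python3 go.py .566 -.0315 .082 -21.3
```

```text
t 10.55 pos [ 0.5653 -0.0322  0.0856] rot [179.27   3.21 -21.04] F [ 0.5 -0.3 -1.5] gap 0.0295 q6 1.8
units [ 0.02 -0.04  0.14] spin 0.04
```

Call:
drive_tool(targets=[[[0.05,0,0.1],0],[[0,0,0.1],0],[[0,0,0.05],0]])

```text
time: 10.85
tool_pos: [0.5661, -0.0328, 0.0807]
tcp_rot: [3.129, 0.057, -0.367]
contact_force: [-2.4, 0.2, 8.2]
finger_gap: 0.0295
```

```bash
python3 go.py .566 -.0315 .082 -21.3
```

```text
t 10.85 pos [ 0.5661 -0.0328  0.0807] rot [179.26   3.27 -21.05] F [-2.4  0.2  8.2] gap 0.0295 q6 1.8
units [-0.02 -0.04 -0.05] spin 0.04
```

Call:
drive_tool(targets=[[[0,0,0],0],[[0,0,0],0],[[0,0,0],0],[[0,0,0],0]], grip=0.45)

```text
time: 11.25
tool_pos: [0.5683, -0.0332, 0.0827]
tcp_rot: [3.13, 0.052, -0.367]
contact_force: [-0.4, 0.1, -0.3]
finger_gap: 0.0469
```

```bash
python3 go.py .566 -.0315 .082 -21.3
python3 - <<'E'
from h import *
s=snap('scene','s5')['pixels'];t=snap('top','t5')['pixels']
cv2.imwrite('pics/v5.png',np.hstack([cv2.resize(s[180:290,250:350],None,fx=4,fy=4,interpolation=2),cv2.resize(t[180:290,285:385],None,fx=4,fy=4,interpolation=2)]))
E
```

```text
t 11.25 pos [ 0.5683 -0.0332  0.0827] rot [179.32   2.99 -21.05] F [-0.4  0.1 -0.3] gap 0.0469 q6 1.8
units [-0.11 -0.03  0.03] spin 0.04
```

View pics/v5.png

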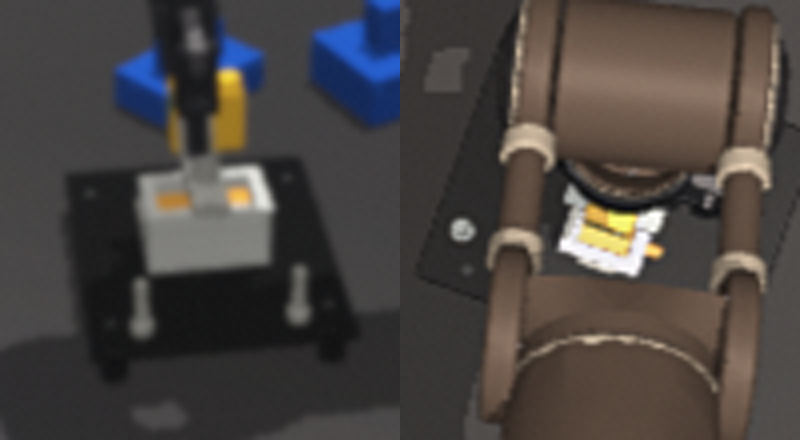

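The bar stands across the middle: its end spans x≈190–228, and the rim front midpoint is at about (212,210). Holding, then re-gripping.

Call:
drive_tool(targets=[[[0,0,0],0],[[0,0,0],0],[[0,0,0],0],[[0,0,0],0],[[0,0,0],0],[[0,0,0],0],[[0,0,0],0],[[0,0,0],0],[[0,0,0],0],[[0,0,0],0]])

```text
time: 12.35
tool_pos: [0.5679, -0.0331, 0.0823]
tcp_rot: [3.13, 0.053, -0.367]
contact_force: [0.4, 0.3, -0.0]
finger_gap: 0.0472
```

Call:
drive_tool(targets=[[[0,0,0],0],[[0,0,0],0],[[0,0,0],0],[[0,0,0],0]], grip=1)

```text
time: 12.75
tool_pos: [0.5679, -0.0332, 0.0824]
tcp_rot: [3.129, 0.053, -0.367]
contact_force: [0.1, 0.2, -0.1]
finger_gap: 0.0297
```

Call:
drive_tool(targets=[[[0,0,-0.3],0],[[0,0,-0.6],0],[[0,0,-0.8],0],[[0,0,-0.6],0],[[0,0,0],0]])

```text
time: 13.25
tool_pos: [0.5696, -0.0333, 0.1423]
tcp_rot: [3.129, 0.057, -0.367]
contact_force: [0.9, -0.6, -3.1]
finger_gap: 0.0294
```

```bash
python3 go.py .50 .18 .125 -21.3
```

```text
t 13.25 pos [ 0.5696 -0.0333  0.1423] rot [179.27   3.25 -21.05] F [ 0.9 -0.6 -3.1] gap 0.0294 q6 1.8
units [-5.61 -6.97  0.92] spin 0.04
```

Call:
drive_tool(targets=[[[-0.8,-1,0],0],[[-0.8,-1,0],0],[[-0.8,-1,0],0],[[-0.8,-1,0],0],[[-0.8,-1,0],0],[[-0.8,-1,0.1],0],[[-0.5,-0.7,0.1],0],[[-0.3,-0.3,0.1],0],[[0,0,0],0]])

```text
time: 14.15
tool_pos: [0.4971, 0.1859, 0.1388]
tcp_rot: [3.126, 0.057, -0.37]
contact_force: [0.9, -1.5, -3.4]
finger_gap: 0.0298
```

```bash
python3 go.py .50 .18 .012 -21.3
```

```text
t 14.15 pos [0.4971 0.1859 0.1388] rot [179.11   3.29 -21.22] F [ 0.9 -1.5 -3.4] gap 0.0298 q6 2.19
units [0.49 0.1  5.05] spin 0.01
```

Call:
drive_tool(targets=[[[0,0,1],0],[[0,0,1],0],[[0,0,1],0],[[0,0,0.9],0],[[0,0,0.4],0],[[0,0,0.2],0],[[0,0,0],0]])

```text
time: 14.85
tool_pos: [0.4957, 0.1807, 0.0249]
tcp_rot: [3.126, 0.05, -0.374]
contact_force: [-0.6, 0.2, -1.5]
finger_gap: 0.0297
```

```bash
python3 go.py .50 .18 .0084 -21.3
```

```text
t 14.85 pos [0.4957 0.1807 0.0249] rot [179.11   2.89 -21.4 ] F [-0.6  0.2 -1.5] gap 0.0297 q6 2.18
units [ 0.2  -0.05  0.65] spin -0.01
```

Call:
drive_tool(targets=[[[0,0,0.2],0],[[0,0,0.2],0],[[0,0,0.15],0],[[0,0,0.1],0],[[0,0,0],0]])

```text
time: 15.35
tool_pos: [0.4979, 0.1808, 0.0111]
tcp_rot: [3.128, 0.046, -0.373]
contact_force: [-0.5, -0.2, -1.3]
finger_gap: 0.0295
```

```bash
python3 go.py .50 .18 .0084 -21.3
```

```text
t 15.35 pos [0.4979 0.1808 0.0111] rot [179.25   2.62 -21.38] F [-0.5 -0.2 -1.3] gap 0.0295 q6 2.18
units [ 0.1 -0.   0.1] spin -0.01
```

Call:
drive_tool(targets=[[[0,0,0.1],0],[[0,0,0.1],0],[[0,0,0],0]])

```text
time: 15.65
tool_pos: [0.4989, 0.1809, 0.0091]
tcp_rot: [3.128, 0.045, -0.372]
contact_force: [-1.4, -0.3, -1.1]
finger_gap: 0.0296
```

Call:
drive_tool(targets=[[[0,0,0],0],[[0,0,0],0],[[0,0,0],0],[[0,0,0],0],[[0,0,0],0]], grip=0.3)

```text
time: 16.15
tool_pos: [0.5014, 0.1818, 0.0099]
tcp_rot: [3.132, 0.041, -0.372]
contact_force: [-0.5, -0.3, -0.3]
finger_gap: 0.0598
```

```bash
python3 go.py .50 .18 .0084 -21.3
```

```text
t 16.15 pos [0.5014 0.1818 0.0099] rot [179.44   2.32 -21.31] F [-0.5 -0.3 -0.3] gap 0.0598 q6 2.18
units [-0.02  0.09  0.06] spin -0.0
```

Call:
drive_tool(targets=[[[0,0,-0.3],0],[[0,0,-0.7],0],[[0,0,-1],0],[[0,0,-1],0],[[0,0,-1],0],[[0,0,-1],0],[[0,0.5,-0.4],0],[[0,1,0],-0.5],[[0,1,0],-0.5],[[0,1,0],-0.5]])

```text
time: 17.15
tool_pos: [0.4783, 0.0958, 0.1529]
tcp_rot: [3.139, 0.041, -0.18]
contact_force: [0.9, 0.3, -0.8]
finger_gap: 0.06
```

```bash
python3 go.py .452 -.2555 .09 15.6
```

```text
t 17.15 pos [0.4783 0.0958 0.1529] rot [179.84   2.35 -10.31] F [ 0.9  0.3 -0.8] gap 0.06 q6 1.85
units [ 1.58 14.01  2.49] spin -3.77
```

Call:
drive_tool(targets=[[[-0.1,1,0],-0.6],[[-0.1,1,0],-0.6],[[-0.1,1,0],-0.6],[[-0.1,1,0],-0.5],[[-0.1,1,0],-0.5],[[-0.2,1,0],-0.4],[[-0.2,1,0],-0.3],[[-0.2,1,0],0],[[-0.2,1,0],0],[[-0.2,1,0],0]])

```text
time: 18.15
tool_pos: [0.451, -0.1695, 0.1476]
tcp_rot: [-3.124, 0.052, 0.259]
contact_force: [0.9, -0.6, 0.4]
finger_gap: 0.0597
```

```bash
python3 go.py .452 -.2555 .09 15.6
```

```text
t 18.15 pos [ 0.451  -0.1695  0.1476] rot [-178.99    2.96   14.86] F [ 0.9 -0.6  0.4] gap 0.0597 q6 0.89
units [-0.73  3.37  2.29] spin -0.11
```

Call:
drive_tool(targets=[[[-0.3,1,0.3],-0.1],[[-0.3,1,0.5],0],[[-0.2,0.8,0.5],0],[[-0.1,0.3,0.5],0],[[0,0,0],0],[[0,0,0],0]])

```text
time: 18.75
tool_pos: [0.4408, -0.2562, 0.0991]
tcp_rot: [-3.121, 0.055, 0.266]
contact_force: [-0.1, -0.6, -0.4]
finger_gap: 0.0598
```

```bash
python3 go.py .452 -.2555 .04 15.6
python3 - <<'E'
from h import *
s=snap('scene','s6')['pixels'];t=snap('top','t6')['pixels']
a=cv2.resize(s[165:265,255:355],None,fx=4,fy=4,interpolation=2)
b=cv2.resize(t[225:325,380:480],None,fx=4,fy=4,interpolation=2)
c=cv2.resize(s[260:350,340:440],None,fx=2,fy=2,interpolation=2)
o=np.zeros((580,800,3),np.uint8); o[:400,:400]=a;o[:400,400:]=b;o[400:580,:200]=c
cv2.imwrite('pics/v6.png',o)
E
```

```text
t 18.75 pos [ 0.4408 -0.2562  0.0991] rot [-178.79    3.17   15.24] F [-0.1 -0.6 -0.4] gap 0.0598 q6 0.73
units [0.57 0.14 2.33] spin -0.05
```

View pics/v6.png

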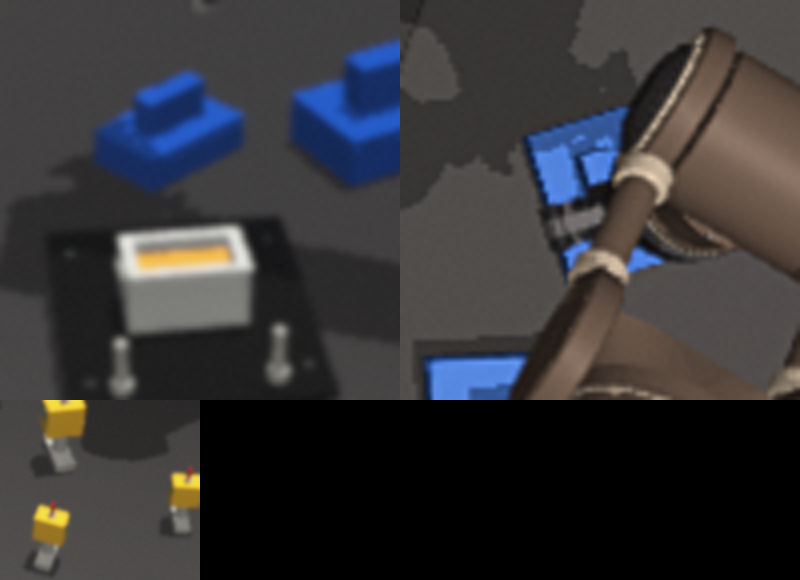

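The crop shows the relocated gauge upright at (60,430) and the cover undisturbed. In the top view the finger is at (575,222), about 12 mm short in +x. I'll correct that and descend.

Call:
drive_tool(targets=[[[0.2,0.05,0.3],0],[[0.2,0.05,0.6],0],[[0.1,0.05,0.8],0],[[0,0,0.8],0],[[0,0,0.4],0],[[0,0,0],0]])

```text
time: 19.45
tool_pos: [0.4546, -0.253, 0.023]
tcp_rot: [-3.124, 0.051, 0.273]
contact_force: [0.2, 0.4, 0.8]
finger_gap: 0.0599
```

```bash
python3 go.py .452 -.2555 .0 15.6
```

```text
t 19.45 pos [ 0.4546 -0.253   0.023 ] rot [-179.      2.92   15.63] F [0.2 0.4 0.8] gap 0.0599 q6 0.75
units [-0.08  0.09  0.92] spin 0.0
```

Call:
drive_tool(targets=[[[-0.05,0.05,0.3],0],[[0,0,0.3],0],[[0,0,0.15],0],[[0,0,0],0]])

```text
time: 19.85
tool_pos: [0.454, -0.2549, 0.0038]
tcp_rot: [-3.126, 0.049, 0.273]
contact_force: [-0.6, 0.1, -0.4]
finger_gap: 0.0594
```

Call:
drive_tool(targets=[[[0,0,0],0],[[0,0,0],0],[[0,0,0],0],[[0,0,0],0],[[0,0,0],0],[[0,0,0],0]], grip=1, squeeze=60)

```text
time: 20.45
tool_pos: [0.4551, -0.2557, 0.0054]
tcp_rot: [-3.128, 0.047, 0.273]
contact_force: [-0.1, 0.4, -0.6]
finger_gap: 0.0189
```

```bash
python3 go.py .452 -.2555 .0 15.6
```

```text
t 20.45 pos [ 0.4551 -0.2557  0.0054] rot [-179.22    2.72   15.63] F [-0.1  0.4 -0.6] gap 0.0189 q6 0.75
units [-0.11 -0.04  0.22] spin 0.0
```

Call:
drive_tool(targets=[[[0,0,-0.3],0],[[0,0,-0.6],0],[[0,0,-0.9],0],[[0,0,-0.9],0],[[0,0,-0.9],0],[[0,0,-0.7],0.3],[[0,0,-0.4],0.5],[[0,0,0],0.7],[[0,0,0],0.7],[[0,0,0],0.7]])

```text
time: 21.45
tool_pos: [0.4604, -0.255, 0.1308]
tcp_rot: [3.138, 0.049, -0.089]
contact_force: [-0.1, -0.1, -1.4]
finger_gap: 0.0187
```

Call:
drive_tool(targets=[[[0,-0.4,0],0.7],[[0,-0.8,0],0.7],[[0,-0.8,0],0.7],[[0,-0.8,0],0.3],[[0,-0.8,0],0]])

```text
time: 21.95
tool_pos: [0.4844, -0.1686, 0.132]
tcp_rot: [3.122, 0.044, -0.396]
contact_force: [0.6, -0.3, -0.5]
finger_gap: 0.0184
```

```bash
python3 go.py .5695 -.036 .12 -21.3
```

```text
t 21.95 pos [ 0.4844 -0.1686  0.132 ] rot [178.89   2.5  -22.68] F [ 0.6 -0.3 -0.5] gap 0.0184 q6 1.57
units [ 1.12 -6.21  0.31] spin -0.2
```

Call:
drive_tool(targets=[[[0.1,-0.8,0],0],[[0.1,-0.8,0],0],[[0.1,-0.8,0],0],[[0.1,-0.8,0],0],[[0.1,-0.8,0],0],[[0.1,-0.7,0],0],[[0.1,-0.5,0],-0.2],[[0.1,-0.3,0],0],[[0,0,0],0]])

```text
time: 22.85
tool_pos: [0.5578, -0.0415, 0.1313]
tcp_rot: [3.124, 0.043, -0.366]
contact_force: [0.6, 0.4, -0.6]
finger_gap: 0.0185
```

```bash
python3 go.py .5695 -.036 .12 -21.3
```

```text
t 22.85 pos [ 0.5578 -0.0415  0.1313] rot [178.97   2.46 -20.99] F [ 0.6  0.4 -0.6] gap 0.0185 q6 1.79
units [ 0.38 -0.38  0.43] spin 0.05
```

Call:
drive_tool(targets=[[[0.15,-0.15,0.2],0],[[0.15,-0.15,0.4],0],[[0.1,-0.1,0.4],0],[[0,0,0.3],0],[[0,0,0],0],[[0,0,0],0]])

```text
time: 23.45
tool_pos: [0.568, -0.0376, 0.0937]
tcp_rot: [3.121, 0.046, -0.369]
contact_force: [-0.1, -0.5, -1.5]
finger_gap: 0.019
```

```bash
python3 go.py .5695 -.036 .09 -21.3;  python3 - <<'E'
from h import *
s=snap('scene','s7')['pixels']; snap('top','t7')
o=cv2.resize(s[185:260,255:355],None,fx=8,fy=8,interpolation=2)
cv2.imwrite('pics/v7.png',o)
E
```

```text
t 23.45 pos [ 0.568  -0.0376  0.0937] rot [178.85   2.66 -21.13] F [-0.1 -0.5 -1.5] gap 0.019 q6 1.81
units [ 0.04 -0.09  0.14] spin 0.02
```

View pics/v7.png

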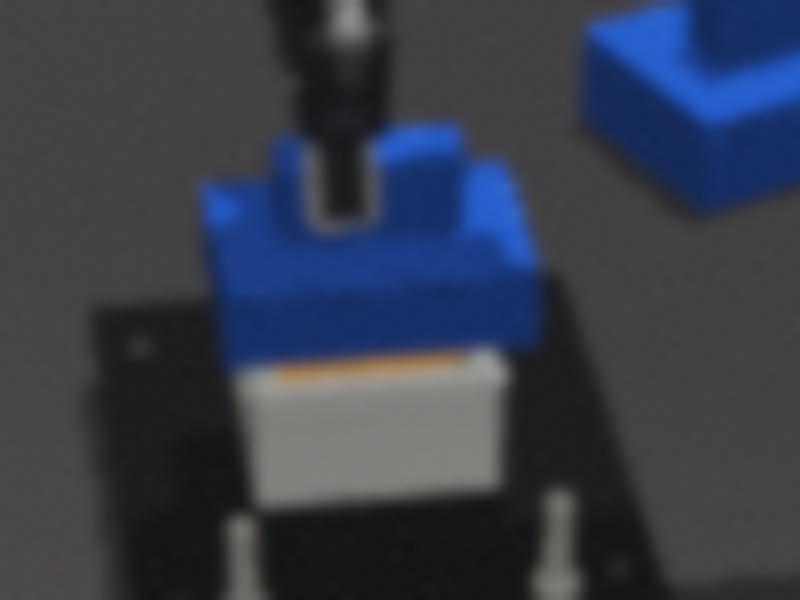

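The cover's front lower edge runs (227,367)–(543,343). The cell's front face has corners (247,398), (507,385), (257,508) and (503,488). I'll fit both in the same view to get the relative offset.

Run:
```python
from fit import *
S=load('s7'); h=.0883
f=lambda p: cu(p,8,0,0,255,185)
FC=lambda lx,ly,z:np.array([[lx/2,ly/2,z],[-lx/2,ly/2,z]])
c=fit('cell S',[.559,-.036,-.37],[(S,np.vstack([FC(.08,.05,.074),FC(.08,.05,.03)]),f([(247,398),(507,385),(257,508),(503,488)]),1)])
for hh in (h,h-.003):
  k=fit('cover S h=%.4f'%hh,[.559,-.036,-.37],[(S,np.vstack([FC(.1,.065,hh),FC(.1,.065,hh+.03),box(.06,.02,hh+.06)[[2]]]),f([(227,367),(543,343),(216,298),(541,268),(463,127)]),1)])
  a=c[2]; d=k[:2]-c[:2]; print('cover-cell in cell axes mm',1e3*(np.cos(a)*d[0]+np.sin(a)*d[1]),1e3*(-np.sin(a)*d[0]+np.cos(a)*d[1]))
# projected full model, using S0 cell est
print(((proj(S,world([.5587,-.0361,np.radians(-21.3)],np.vstack([FC(.08,.05,.074),FC(.08,.05,.03)])))-[255,185])*8).round())
# top view: blue / white masks
T=load('t7'); hsv=cv2.cvtColor(T['pixels'][180:290,285:395],cv2.COLOR_BGR2HSV)
m=((hsv[...,0]>100)&(hsv[...,0]<125)&(hsv[...,1]>120)); ys,xs=np.nonzero(m); print('blue top',len(xs),xs.min()+285,xs.max()+285,ys.min()+180,ys.max()+180)
for y in range(ys.min(),ys.max()+1,3): r=np.nonzero(m[y])[0]; print(y+180, (r.min()+285,r.max()+285,len(r)) if len(r) else None)
print('exp corners top',proj(T,world([.5631,-.0336,np.radians(-21.3)],box(.1,.065,h+.03))).round(1).tolist())
```

```text
cell S [ 0.5589 -0.0336] yaw -23.8
    [[1.0, -0.1], [-0.6, -0.3], [0.1, 0.0], [-0.4, 0.6]]
cover S h=0.0883 [ 0.5571 -0.0367] yaw -22.59
    [[0.0, 0.4], [-0.5, 0.7], [1.1, -0.9], [-0.0, 0.2], [-0.4, -0.4]]
cover-cell in cell axes mm -0.42570984299262693 -3.5048426572057054
cover S h=0.0853 [ 0.5547 -0.0407] yaw -22.63
    [[0.2, 0.4], [-0.6, 0.6], [1.2, -0.9], [-0.1, 0.2], [-0.4, -0.3]]
cover-cell in cell axes mm -0.9769690297208611 -8.1808534001698
[[252. 392.]
 [498. 372.]
 [255. 503.]
 [496. 482.]]
blue top 556 321 354 225 252
225 (np.int64(327), np.int64(329), 3)
228 (np.int64(326), np.int64(331), 6)
231 (np.int64(325), np.int64(354), 17)
234 (np.int64(324), np.int64(353), 30)
237 (np.int64(323), np.int64(352), 30)
240 (np.int64(322), np.int64(351), 30)
243 (np.int64(322), np.int64(350), 29)
246 (np.int64(325), np.int64(349), 25)
249 (np.int64(334), np.int64(347), 14)
252 (np.int64(344), np.int64(346), 3)
exp corners top [[334.0, 203.5], [359.9, 212.7], [345.8, 252.5], [319.9, 243.2]]
```

```bash
python3 - <<'E'
from fit import *
def sil(im,p,B): return cv2.convexHull(proj(im,world(p,B)).astype(np.float32)).reshape(-1,2)
def fillmask(poly,x0,y0,w,h,s=8):
    m=np.zeros((h*s,w*s),np.uint8); cv2.fillPoly(m,[np.round((poly-[x0,y0]+.5)*s-.5).astype(np.int32)],255)
    return cv2.resize(m,(w,h),interpolation=cv2.INTER_AREA)/255.
T=load('t0' if 0 else 'top0')
x0,y0,w,h=318,203,40,52
g=T['pixels'][y0:y0+h,x0:x0+w].astype(float).max(2)
# rim coverage: bright (white or gold) from blue/any channel; riser dark
lo,hi=np.percentile(g,20),np.percentile(g,95); obs=np.clip((g-60)/(215-60),0,1)
from scipy.optimize import minimize
B=np.vstack([box(.08,.05,.074)])
def cost(p):
    m=fillmask(sil(T,p,B),x0,y0,w,h)
    return ((m-obs)**2).sum()
r=minimize(cost,[.5631,-.0336,np.radians(-21.3)],method='Nelder-Mead',options=dict(initial_simplex=[[.5631,-.0336,-.372],[.567,-.0336,-.372],[.5631,-.030,-.372],[.5631,-.0336,-.34]]))
print('cell top mask',r.x[:2],np.degrees(r.x[2]),r.fun,cost([.5631,-.0336,-.372]))
T7=load('t7');H=.0883+.03
p=T7['pixels'];hsv=cv2.cvtColor(p,cv2.COLOR_BGR2HSV)
x1,y1,w1,h1=316,233,40,24
m=((hsv[...,0]>100)&(hsv[...,0]<125)&(hsv[...,1]>120)).astype(float)[y1:y1+h1,x1:x1+w1]
def c2(q):
    k=fillmask(sil(T7,[q[0],q[1],r.x[2]],np.vstack([box(.1,.065,H)])),x1,y1,w1,h1); return ((k-m)**2).sum()
r2=minimize(c2,[.5631,-.0345],method='Nelder-Mead',options=dict(initial_simplex=[[.5631,-.0345],[.567,-.0345],[.5631,-.031]]))
print('cover',r2.x,r2.fun); d=r2.x-r.x[:2];a=r.x[2]
print('top face - cell mm',1e3*(np.cos(a)*d[0]+np.sin(a)*d[1]),1e3*(-np.sin(a)*d[0]+np.cos(a)*d[1]))
E
python3 go.py .5695 -.036 .09 -21.3
```

```text
cell top mask [ 0.56206835 -0.03312284] -21.30516135117568 48.554316473972825 54.52421589231069
cover [ 0.56062904 -0.03437014] 8.40386005382545
top face - cell mm -0.8877551634236432 -1.6850166125204995
t 23.55 pos [ 0.568  -0.0376  0.094 ] rot [178.85   2.64 -21.13] F [ 0.4  0.3 -0.1] gap 0.0186 q6 1.81
units [ 0.04 -0.08  0.16] spin 0.02
```

Call:
drive_tool(targets=[[[0.05,-0.1,0.05],0],[[0,0,0.1],0],[[0,0,0.1],0],[[0,0,0],0]])

```text
time: 23.95
tool_pos: [0.571, -0.0358, 0.0886]
tcp_rot: [3.122, 0.043, -0.369]
contact_force: [0.4, -0.7, -0.9]
finger_gap: 0.0186
```

```bash
python3 go.py .5697 -.0356 .076 -21.3
```

```text
t 23.95 pos [ 0.571  -0.0358  0.0886] rot [178.89   2.49 -21.14] F [ 0.4 -0.7 -0.9] gap 0.0186 q6 1.81
units [-0.03  0.    0.51] spin 0.02
```

Call:
drive_tool(targets=[[[-0.02,0,0.15],0],[[0,0,0.15],0],[[0,0,0.1],0],[[0,0,0],0]])

```text
time: 24.35
tool_pos: [0.5699, -0.0356, 0.0778]
tcp_rot: [3.122, 0.043, -0.369]
contact_force: [0.4, -0.8, -0.5]
finger_gap: 0.0185
```

```bash
python3 go.py .5697 -.0356 .0704 -21.3
```

```text
t 24.35 pos [ 0.5699 -0.0356  0.0778] rot [178.89   2.48 -21.13] F [ 0.4 -0.8 -0.5] gap 0.0185 q6 1.81
units [ 0.01 -0.    0.3 ] spin 0.02
```

Lower edge at about 72 mm, below the rim with no contact force, so the cover is over the block. Continuing down.

Call:
drive_tool(targets=[[[0,0,0.12],0],[[0,0,0.12],0],[[0,0,0.08],0],[[0,0,0],0]])

```text
time: 24.75
tool_pos: [0.5693, -0.0354, 0.0695]
tcp_rot: [3.122, 0.044, -0.369]
contact_force: [-0.7, -0.0, -0.1]
finger_gap: 0.0187
```

```bash
python3 go.py .5697 -.0356 .0704 -21.3
```

```text
t 24.75 pos [ 0.5693 -0.0354  0.0695] rot [178.89   2.53 -21.14] F [-0.7 -0.  -0.1] gap 0.0187 q6 1.81
units [ 0.01  0.   -0.04] spin 0.02
```

Call:
drive_tool(targets=[[[0,0,0],0],[[0,0,0],0],[[0,0,0],0],[[0,0,0.1],0],[[0,0,0.1],0],[[0,0,0],0]], grip=0.6)

```text
time: 25.35
tool_pos: [0.5706, -0.0358, 0.0651]
tcp_rot: [3.123, 0.041, -0.369]
contact_force: [-0.2, -0.4, 0.0]
finger_gap: 0.0342
```

Call:
drive_tool(targets=[[[0,0,0],0],[[0,0,0],0],[[0,0,0],0],[[0,0,0],0]], grip=1, squeeze=80)

```text
time: 25.75
tool_pos: [0.5705, -0.0358, 0.0651]
tcp_rot: [3.123, 0.041, -0.369]
contact_force: [-0.4, -0.5, -0.4]
finger_gap: 0.0183
```

```bash
python3 go.py .5697 -.0356 .0704 -21.3
```

```text
t 25.75 pos [ 0.5705 -0.0358  0.0651] rot [178.92   2.35 -21.13] F [-0.4 -0.5 -0.4] gap 0.0183 q6 1.81
units [-0.04  0.01 -0.21] spin 0.02
```

Call:
drive_tool(targets=[[[0,0,0.1],0],[[0,0,0.1],0]])

```text
time: 25.95
tool_pos: [0.5714, -0.0359, 0.0629]
tcp_rot: [3.123, 0.04, -0.369]
contact_force: [-3.1, 0.2, 10.6]
finger_gap: 0.0187
```

Call:
drive_tool(targets=[[[0,0,0.12],0],[[0,0,0.12],0]])

```text
time: 26.15
tool_pos: [0.5714, -0.0356, 0.0609]
tcp_rot: [3.123, 0.042, -0.369]
contact_force: [-3.6, 0.1, 9.9]
finger_gap: 0.0188
```

Call:
drive_tool(targets=[[[0,0,0.12],0],[[0,0,0.12],0]])

```text
time: 26.35
tool_pos: [0.5708, -0.0355, 0.0571]
tcp_rot: [3.123, 0.043, -0.369]
contact_force: [-1.1, 0.6, -2.3]
finger_gap: 0.0185
```

The force rose to about 10 N and then dropped, so it snapped. Pressing on to the plate.

Call:
drive_tool(targets=[[[0,0,0.1],0],[[0,0,0.1],0]])

```text
time: 26.55
tool_pos: [0.5708, -0.0355, 0.0516]
tcp_rot: [3.123, 0.042, -0.369]
contact_force: [-1.7, 0.1, 8.6]
finger_gap: 0.0185
```

Call:
drive_tool(targets=[[[0,0,0.12],0],[[0,0,0.12],0]])

```text
time: 26.75
tool_pos: [0.5708, -0.0356, 0.0507]
tcp_rot: [3.123, 0.045, -0.369]
contact_force: [-8.1, 0.4, 22.0]
finger_gap: 0.0185
```

Call:
drive_tool(targets=[[[0,0,0.15],0],[[0,0,0.15],0]])

```text
time: 26.95
tool_pos: [0.5707, -0.0356, 0.0507]
tcp_rot: [3.122, 0.048, -0.369]
contact_force: [-8.7, 0.4, 21.3]
finger_gap: 0.0187
```

Run:
```python
from fit import *
s=snap('scene','s8')['pixels']; snap('top','t8'); st=ctrl.state()
print(st['time'],st['tool_pos'].round(4),st['contact_force'].round(1),st['finger_gap'])
S=load('s8')
# gauge head upright check at bench (tool release ~.4964,.1798 in image frame)
hsv=cv2.cvtColor(s,cv2.COLOR_BGR2HSV); m=cv2.inRange(hsv,(20,120,90),(35,255,255))
n,l,stt,c=cv2.connectedComponentsWithStats(m)
for i in range(1,n):
    if stt[i,4]>60: print('yellow',stt[i].tolist(),c[i].round(1))
print('expect gauge box',proj(S,world([.4964,.1798,np.radians(-21.4)],np.vstack([box(.046,.03,.084),box(.046,.03,.04)]))).round(0).tolist())
b=cv2.inRange(hsv,(105,120,60),(125,255,255)); n,l,stt,c=cv2.connectedComponentsWithStats(b[180:270,250:330])
print([(stt[i].tolist()) for i in range(1,n) if stt[i,4]>60])
FC=lambda lx,ly,z:np.array([[lx/2,ly/2,z],[-lx/2,ly/2,z]])
print('expect cover',(proj(S,world([.5589,-.0345,np.radians(-21.5)],np.vstack([box(.1,.065,.05),box(.1,.065,.08),box(.06,.02,.11)])))-[250,180]).round(0).tolist())
```

```text
27.05 [ 0.5707 -0.0356  0.0507] [-8.6  1.2 21.1] 0.018738983858776273
yellow [90, 202, 43, 92, 1246] [110.8 250.9]
yellow [361, 256, 23, 23, 437] [371.6 267.2]
yellow [424, 296, 19, 18, 269] [432.8 304.6]
yellow [466, 308, 35, 20, 543] [482.9 317.6]
yellow [356, 312, 19, 21, 283] [364.8 322.1]
expect gauge box [[361.0, 266.0], [358.0, 258.0], [377.0, 256.0], [380.0, 264.0], [360.0, 280.0], [357.0, 272.0], [375.0, 270.0], [379.0, 278.0]]
[[30, 33, 43, 32, 924]]
expect cover [[33.0, 64.0], [31.0, 50.0], [67.0, 47.0], [72.0, 61.0], [33.0, 54.0], [30.0, 41.0], [68.0, 38.0], [72.0, 51.0], [40.0, 39.0], [39.0, 35.0], [62.0, 33.0], [63.0, 37.0]]
```

The gauge box matches the one expected for an upright gauge. The cover box, x 30–73 and y 33–65, matches a cover bottomed on the rim. The push holds at 21 N, so I'm handing in.

```bash
python3 -c "
from rig import ctrl
print(ctrl.hand_in()); print(ctrl.state()['contact_force'])"
```

```text
the job is handed in; nothing more can be done
None
the job is handed in; nothing more can be done
```

I finished the job in the order asked and handed it in at about 27 s, with the arm still pressing the cover down.

- **Gauge check:** I stood the largest gauge across the middle of the cell's rim, released it for about 1.1 s, then put it back on the bench clear of the riser. I never read the foot depth directly. The picture showed the bar about 2–3 mm from the middle. In the last scene picture the gauge's yellow head matched the box expected for an upright gauge.
- **Cover:** I used the 100 x 65 mm cover; the other measured 136 x 88 mm. The push rose to about 10 N and then dropped as it snapped past the rollers. The cover bottomed within about 1 mm of the expected height, and its outline matched a cover down on the rim. The arm was holding it down with about 21 N.

These things went wrong or disagreed:
- **Wrong first grasp:** the reported tool height was about 34 mm lower than the real fingertips. My first grasp therefore closed on the gauge's red rod. Nothing fell over, and I opened and gripped lower.
- **Tool tilt:** the tool drifted to about 2.5–3° of tilt. I released and re-gripped both parts on the cell so they could sit flat. About 8 N of side force remained during the final push.
- **Cameras:** the two cameras disagreed by 3–4 mm on absolute position, so I corrected the cover's position by measuring it against the cell in the same views.
- **After handing in:** I could not read the force any more, so the 21 N is from just before.

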